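# Latch the transit case at the packing station

## Task

Latch the blue transit case shut. First stand its red-gripped latch lever up and over until it leans as far as it will go, and let go of it; then swing the wire loop over by its yellow grip, lay its bar down over the brass hook, on the far side of it, and let go while the lever still leans over; finally take the lever again and throw it back down flat, so that the loop draws the two halves together and the lever snaps past centre and stays. Leave the bottle, carton and jar around the case where they stand.

Things in the scene. Friction and masses are not known exactly. Their poses are not given: they have to be found in the camera images.
- case: Blue hard case, grey ribs, standing in a yellow cradle fixed to the bench; it never moves. Shells: own x -118 to +100 mm, y +-130 mm; level top 150 mm above the bench (134 beyond x = +64). Origin: on the bench straight under the latch pivot. Seam at x = +20; the +x half is the lid. The draw latch lies along x at y = 0; all its parts turn about axes along y. Yaw within 0.45 rad.
- lid (a joint): Opening of the case's +x half about its bottom hinge, rad: 0 = shut tight. A springy seal holds it ajar at 0.04 (6 mm gap at the top). It takes about 40 N at the keeper to draw it shut (latched it reads about 0.008), and it springs open when not latched.
- latch_pivot (a point): Pin about which the lever turns (axis along the case's y), 12 mm above the top face, over the case's origin. It never moves.
- lever (a joint): Angle of the lever, rad: 0 = flat and shut, pointing to the case's -x; grows as it is raised; 1.57 = upright; 2.1 = its stop, leaning over towards the keeper. Friction keeps it at any angle when let go (1 N at the grip moves it). Starts at 0 to 0.35. With the loop hooked, throwing it down takes up to about 10 N at the grip, until it snaps past centre near 0.4.
- lever_grip (a point): Centre of the lever's red grip: a barrel lying along the case's y, 17 mm across and 16 mm wide, its ends slightly domed, on top of the lever (steel strip 12 wide, 5 thick, ending 58 mm from the pivot). Lever at 0: this point is 44 mm to -x of the pivot and 13.5 mm above it; it turns with the lever. Pinch the barrel's ends along y, from above: it turns between the fingers.
- loop (a joint): Angle of the wire loop about its hinge on the lever, rad, in the same sense as the lever: lever + loop = 0 is the loop level, pointing to the case's -x; 3.14 is level, pointing to +x over the keeper. Swings freely under its weight. At the start it lies thrown back to -x, its wires either side of the lever.
- loop_hinge (a point): Where the loop is hinged on the lever: 16 mm from the latch pivot, at the lever's angle less 0.14 rad (lever at 0: 15.8 mm to -x of the pivot and 2.2 mm below it; lever at 2.1: 6 mm to +x and 15 mm above it).
- loop_bar (a point): Middle of the steel crossbar (5 mm thick, 44 mm long along the case's y) at the loop's free end, 66 mm from the loop hinge. Two 5 mm wires run from its ends to the hinge, 21 mm either side of the middle.
- loop_tab (a point): Centre of the yellow grip barrel on the loop's end: axis along the case's y, 12 mm across, 16 mm wide, ends slightly domed; 89 mm from the loop hinge in line with the loop, 23 mm beyond the bar (joined to it by a strip 8 mm wide). Pinch the barrel's ends along y, from above: it turns between the fingers.
- keeper (a point): Seat of the bar behind the brass hook on the lid: 2.5 mm above the top, 50 mm to +x of the pivot (56 ajar). Axes: the lid's. Hook 22 mm wide, 15 high, face 2.5 mm to -x of here; lip reaches 1.5 mm to +x, 10.5 to 15 mm above the top. With the lever at its stop the bar lands on the top 11 mm to +x of here; with it upright the bar strikes the lip. Lowering the lever draws it under.
- bottle: Bystander: green bottle, 60 mm across, 120 mm tall, standing at the case's +y end. Origin under its base.
- carton: Bystander: white carton 60 x 50 x 90 mm standing at the case's -y end. Origin under its base.
- jar: Bystander: white jar with blue lid, 56 mm across, 60 mm tall, standing on the bench beyond the case's +x side. Origin under its base.

How it is judged (in metres and radians):
On the way, in this order (a step that is already met when the one before it is completed fails the run):
1. the lever leans over towards the keeper (joint lever above 1.75 rad) with the loop not hooked, and the robot does not touch the case or its latch (value of joint lever above 1.75 rad and x of loop_bar in the frame of keeper below -0.02 m and contact force between the fingers and case below 0.3 N), for 0.2 s.
2. the loop's bar lies down behind the hook with the lever still raised (above 1.2 rad), and the robot does not touch the case or its latch (x of loop_bar in the frame of keeper between -0.003 and 0.02 m and z of loop_bar in the frame of keeper between -0.006 and 0.007 m and value of joint lever above 1.2 rad and contact force between the fingers and case below 0.3 N), for 0.2 s.
At the end, for the whole second after the job is handed in: The lever lies flat (within 0.12 rad) and at rest, the loop's bar sits behind the hook under its lip (within 4 mm along the case's x of the keeper point, no more than 7 mm above it or 6 mm below it), the lid half is drawn to within 0.012 rad of shut, and the robot touches neither case nor latch (value of joint lever below 0.12 rad and value of joint lid below 0.012 rad and velocity of joint lever below 0.1 rad/s and x of loop_bar in the frame of keeper between -0.004 and 0.004 m and z of loop_bar in the frame of keeper between -0.006 and 0.007 m and contact force between the fingers and case below 0.3 N).
It fails at once if the bottle, the carton or the jar is pushed more than 30 mm from where it stood (distance of any of bottle, carton, jar from where it was at the start of the episode above 0.03 m).
It also fails if it takes over 59 s, if anything falls off the work surface, if the arm or the gripper's body presses on something with over 40 N, if the wrist force passes 120 N, or if a joint passes its speed limit or range.

## Robot

A 6-joint arm with a two-finger parallel gripper is mounted at the origin on the work surface. World frame = base frame: x ahead of the robot, y to its left, z up, the work surface at z = 0. Lengths are in mm, angles in rad, forces in N, time in s.
With the tool pointing down it reaches from about 275 to 1000 mm from the base axis. Payload 8.4 kg.
Tool frame: the origin (TCP) lies at the very end of the fingers, on their centre line; the grasp point (between the pads) lies 19 mm behind it; z points along the fingers, y is the direction in which the jaws open and shut (so a half turn about z gives the same grasp; the last joint's range is limited). The gripper opens to 85 mm and grips with 20 to 120 N. Pads are 22 mm wide; open, the fingers measure 114 mm over their backs; the gripper's body (76 mm by 85 mm) begins 54 mm behind the grasp point. The pads swing forward as they close: fully open they stand 13 mm farther back than shut.
Start: joints at [-0.002, 0.353, 1.633, -0, 1.155, -0.002], TCP at [625.002, -0, 231.281] pointing down, gripper open.
Joint ranges: [-2.63, 2.63], [-0.92, 2.1], [0.06, 2.66], [-1.3, 4.44], [0, 2.69], [-3.02, 3.02]. Speed limits (rad/s): [2.22, 2.22, 2.79, 3.14, 3.14, 3.14].

## Interface

Orientations are given as [roll, pitch, yaw] about the fixed x, y, z axes, in that order (R = Rz(yaw) Ry(pitch) Rx(roll)).
In Python, from rig import readout, grab_frame, calibration, r gives the robot as it stands. The module is installed in compiled form; this text tells all that it offers.
- The arm moves only by the tool play_rows, never from a script. Its argument "rows" is a list of rows, each a list of 3 entries, a list of its own where there are three numbers: the closure in counts, from 0 (fully open) to 255 (shut), then the shift along the tool's x, y, z in cm, then the turn, a rotation vector about the tool's x, y, z in rad. In form: [[gripper, [dx, dy, dz], [rx, ry, rz]], ...]. A call has 1 to 12 rows; each row is the pose to reach, as a shift and turn from the pose commanded when the call began, along the tool's axes at that moment; what a row does not reach only later rows make up. A row lasts 1/12 s, in which the tool goes at most 41.7 mm and 7.16 degrees, less where a joint would pass 70% of its speed; a pose out of reach is approached as far as the arm can. A call with a gripper value outside its range is refused whole. The fingers move at their own pace and stop on an object; "squeeze" is the grip in N (left out, the last holds). Time passes only in rows, so rows that repeat a pose let the fingers close. It gives the time, the measured TCP pose, the force and the opening at its end, in the units of the state.
- readout.sense(): the state, without advancing time (a new reading comes with each control period).
- grab_frame(name): name is "scene" or "side" or "wrist"; returns (picture, depth): 420x560x3 uint8, red, green, blue; 420x560 float32, mm along the optical axis (not along the pixel's ray), 0 where there is no reading.
- calibration(name): a dict with "vfov" (degrees; the focal length in pixels is half the picture's height over the tangent of half this angle, whatever the lens; pixels are square), "cx", "cy" (the principal point, pixels), "cam_to_world" (4x4, takes a point from camera to world coordinates). Camera axes: x right, y down, z forward; pixel columns grow to the right and rows downward; lengths in mm; the calibration is good to about 2 mm. A picture is of the moment at which its call begins: read the wrist's pose just before it. calibration takes no time and is no camera call; for the wrist camera it gives the pose at the moment of the call.
- r.sign_off(): hands the job in, once; it reports no verdict.
The state is a dict: "clock": time; "qpos": joint angles; "qvel": joint speeds; "joint_efforts": joint torques, N m; "eef_pos": TCP position; "tcp_rot": TCP orientation; "contact_force": force on the tool from outside, world axes, zero at the start; "wrist_torque": the same for the moment, N m; "opening": opening from 0.0 (shut) to 1.0 (fully open).
Only numpy, scipy, OpenCV 4.12 (cv2) and the standard library are available. Lean on these libraries where they do the work, as an engineer would, in place of code of your own. Each camera call takes 0.05 s, during which the arm holds its last target.

## Working session

There is one attempt and no reset: what is moved stays moved. The work goes in short steps, Python scripts to look and compute and a tool call to move; the robot and the scene stay as the last step left them, time stands still between calls to the robot, and variables do not carry over. Pictures are saved under pics/ and viewed, and the job is handed in when it is done.

Besides the shell and the picture viewer there is one more tool, called after ">>>" as name(argument=value, ...) on one line, values as JSON. play_rows: Moves the arm, as the interface text tells. Its arguments: {"type":"object","properties":{"rows":{"type":"array"},"squeeze":{"type":"number"}},"required":["rows"]}

```bash
mkdir -p pics; cat > h.py <<'E'
from rig import readout, grab_frame, calibration, r
import numpy as np, cv2
def K(n):
    c=calibration(n); f=210/np.tan(np.radians(c['vfov'])/2); return f,c['cx'],c['cy'],np.array(c['cam_to_world'])
def px(n,u,v,d,c=None):
    f,cx,cy,T=c or K(n); return (T@np.array([(u-cx)/f*d,(v-cy)/f*d,d,1]))[:3]
def cloud(n,D,c=None):
    f,cx,cy,T=c or K(n); v,u=np.mgrid[:420,:560]
    P=np.stack([(u-cx)/f*D,(v-cy)/f*D,D],-1)
    return P@T[:3,:3].T+T[:3,3]
def save(n,im): cv2.imwrite('pics/'+n,im[...,::-1])
def proj(n,p,c=None):
    f,cx,cy,T=c or K(n); q=np.linalg.inv(T)@np.r_[p,1]; return q[0]/q[2]*f+cx,q[1]/q[2]*f+cy,q[2]
E
python3 - <<'E'
from h import *
s=readout.sense(); print(s)
for n in ['scene','side','wrist']:
    c=K(n); im,D=grab_frame(n); save(n+'0.png',im); np.savez('pics/%s0.npz'%n,im=im,D=D,c=np.r_[c[0],c[1],c[2],c[3].ravel()]); print(n,c)
E
```

```text
{'clock': 0.0, 'qpos': array([-2.40635225e-03,  3.53636290e-01,  1.63416759e+00,  3.01935079e-06,
        1.15517664e+00, -2.39890674e-03]), 'qvel': array([ 0.00018718, -0.00168537, -0.00063935,  0.00092232,  0.00120453,
        0.00248957]), 'joint_efforts': array([-2.03471049e-03, -6.05236173e+01, -3.42063046e+01, -2.62302356e-04,
        9.48130677e-03,  3.61521288e-06]), 'eef_pos': array([ 6.24512619e+02, -1.84925868e-03,  2.30554764e+02]), 'tcp_rot': array([-3.14020480e+00, -6.08995526e-06,  1.57078766e+00]), 'contact_force': array([0.92474988, 0.03757714, 0.53692627]), 'wrist_torque': array([ 0.06159005, -0.04461058,  0.00799437]), 'opening': 0.9996826897988492}
scene (np.float64(398.79803332807734), 281.12361447435364, 210.7522887505153, array([[ 7.11701552e-01,  5.81617810e-01, -3.93956372e-01,
         9.79151834e+02],
       [ 7.02325449e-01, -5.77282516e-01,  4.16513937e-01,
        -3.76176766e+02],
       [ 1.48277984e-02, -5.73119202e-01, -8.19337853e-01,
         9.13505060e+02],
       [ 0.00000000e+00,  0.00000000e+00,  0.00000000e+00,
         1.00000000e+00]]))
side (np.float64(510.6620862385679), 271.6070121843088, 206.06899912234874, array([[ 8.12185270e-01, -3.58916728e-01,  4.59928113e-01,
         1.04698233e+02],
       [-5.83030167e-01, -4.71301732e-01,  6.61778287e-01,
        -6.91329738e+02],
       [-2.07583818e-02, -8.05638542e-01, -5.92043604e-01,
         7.83578930e+02],
       [ 0.00000000e+00,  0.00000000e+00,  0.00000000e+00,
         1.00000000e+00]]))
wrist (np.float64(292.83128274600864), 279.85333288632404, 206.57047057477533, array([[ 9.99999503e-01,  4.71279763e-04, -8.78723152e-04,
         6.25831040e+02],
       [ 2.23929957e-04, -9.64889204e-01, -2.62657140e-01,
         6.63462489e+01],
       [-9.71655478e-04,  2.62656812e-01, -9.64888830e-01,
         3.73897387e+02],
       [ 0.00000000e+00,  0.00000000e+00,  0.00000000e+00,
         1.00000000e+00]]))
```

View pics/scene0.png

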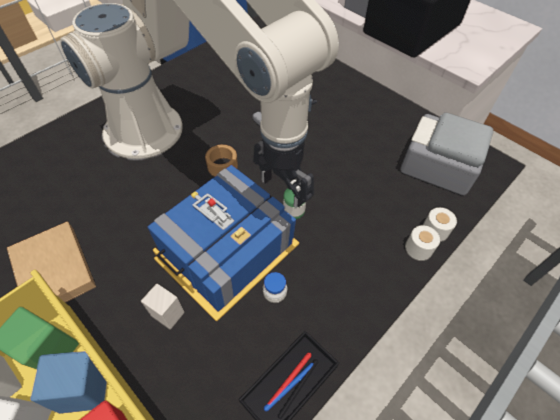

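View pics/side0.png

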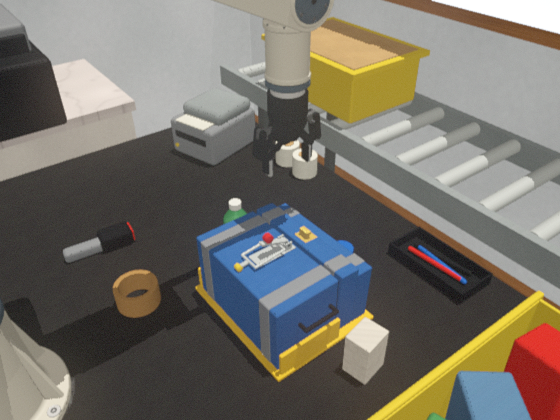

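View pics/wrist0.png

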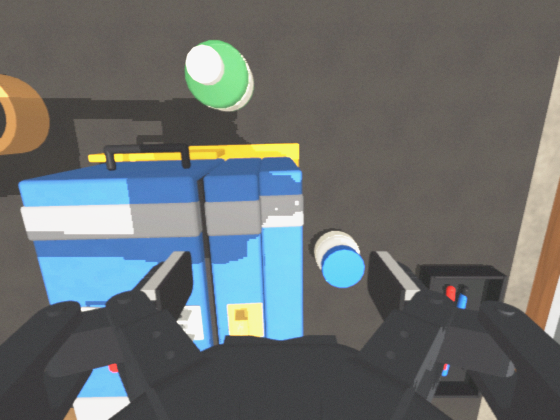

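The scene, side and wrist views show the case ahead of the robot, its +x half facing away. The latch is around scene (212,208) and side (268,248). Next I'll enlarge those areas.

```bash
python3 - <<'E'
from h import *
a=np.load('pics/side0.npz')['im'][190:310,190:370]; save('sidec.png',cv2.resize(a,None,fx=4.4,fy=4.4,interpolation=cv2.INTER_CUBIC))
a=np.load('pics/scene0.npz')['im'][160:310,140:300]; save('scenec.png',cv2.resize(a,None,fx=4,fy=4,interpolation=cv2.INTER_CUBIC))
E
```

```text
(no output)
```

View pics/sidec.png

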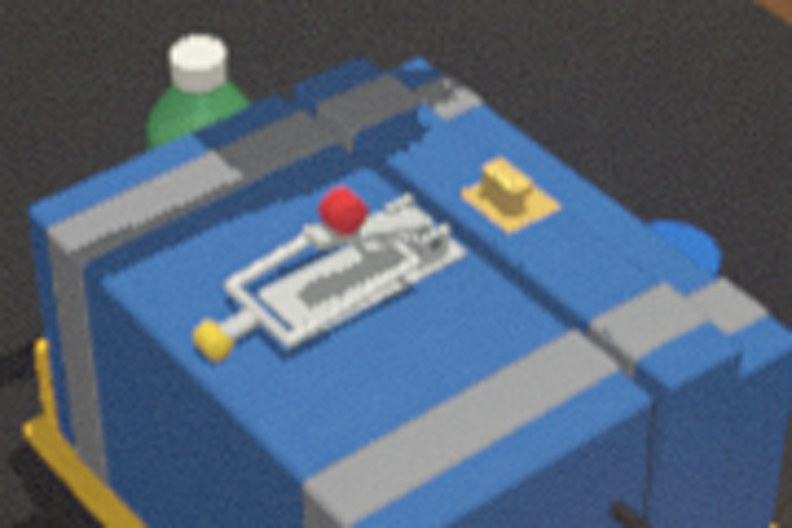

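View pics/scenec.png

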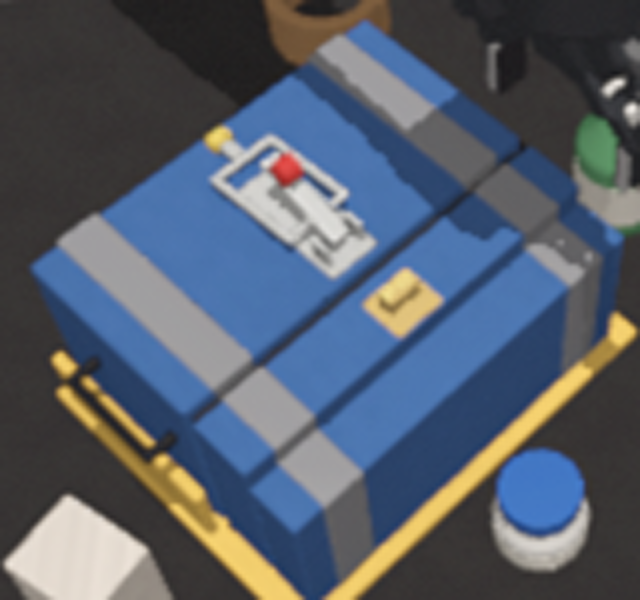

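```bash
python3 - <<'E'
from h import *
for n in ['side','scene']:
    z=np.load('pics/%s0.npz'%n); im=z['im'];D=z['D'];c=z['c'];c=(c[0],c[1],c[2],c[3:].reshape(4,4))
    P=cloud(n,D,c); h=cv2.cvtColor(im,cv2.COLOR_RGB2HSV).astype(int); H,S,V=h[...,0],h[...,1],h[...,2]
    ok=(D>0)&(abs(P[...,0]-600)<200)&(abs(P[...,1])<220)&(P[...,2]>120)
    top=ok&(abs(P[...,2]-150)<5)
    q=P[top][:,:2].astype(np.float32); 
    print(n,'top',np.median(P[top][:,2]),cv2.minAreaRect(q),top.sum())
    for nm,m in dict(red=((H<6)|(H>174))&(S>170)&(V>90),yel=(H>18)&(H<32)&(S>120)&(V>90)).items():
        m=m&ok; k,l,st,ce=cv2.connectedComponentsWithStats(m.astype(np.uint8))
        for i in range(1,k):
            if st[i,4]>8: p=P[l==i]; print(nm,ce[i].round(1),st[i,4],np.median(p,0).round(1),p.min(0).round(0),p.max(0).round(0))
E
```

```text
side top 150.56337741039636 ((514.99072265625, -96.86214447021484), (191.1177520751953, 250.72723388671875), 1.4444680213928223) 7996
red [267.5 237.3] 56 [ 501.2 -106.5  195.5] [ 495. -111.  188.] [509. -98. 200.]
yel [305.3 234.3] 147 [ 587.9 -104.7  154.5] [ 579. -114.  146.] [607. -86. 166.]
yel [237.8 267.2] 40 [ 434.3 -107.3  160.1] [ 430. -114.  157.] [ 441. -100.  164.]
scene top 150.0807359047331 ((517.103515625, -96.20310974121094), (190.28749084472656, 250.9556121826172), 1.4387166500091553) 6530
red [211.1 202.2] 28 [ 508.1 -105.   194.7] [ 501. -109.  186.] [ 511. -100.  201.]
yel [193.8 193.9] 17 [ 438.5 -105.5  160.9] [ 424. -111.  148.] [ 442. -100.  164.]
yel [239.4 234.7] 35 [ 594.8 -104.7  151.3] [ 584. -112.  146.] [599. -87. 164.]
```

```bash
python3 - <<'E'
from h import *
Q=[]
for n in ['side','scene']:
    z=np.load('pics/%s0.npz'%n); D=z['D'];c=z['c'];c=(c[0],c[1],c[2],c[3:].reshape(4,4))
    P=cloud(n,D,c); 
    top=(D>0)&(abs(P[...,0]-540)<150)&(abs(P[...,1]+105)<160)&(abs(P[...,2]-150)<5)
    k,l,st,ce=cv2.connectedComponentsWithStats(top.astype(np.uint8))
    q=P[top]
    # robust edges: per-strip extremes
    def edge(ax,sgn,lo,hi):
        o=1-ax; pts=[]
        for b in np.arange(lo,hi,8):
            s=q[(q[:,o]>=b)&(q[:,o]<b+8)]
            if len(s)>10: pts.append((b+4,np.sort(sgn*s[:,ax])[-2:].mean()*sgn))
        pts=np.array(pts); f=np.polyfit(pts[:,0],pts[:,1],1)
        for _ in range(4):
            e=abs(np.polyval(f,pts[:,0])-pts[:,1]); m=e<max(2,1.5*np.median(e)); f=np.polyfit(pts[m,0],pts[m,1],1)
        return f,len(pts),m.sum()
    print(n,'x-',edge(0,-1,-210,10),'x+',edge(0,1,-210,10)); print('y-',edge(1,-1,440,590),'y+',edge(1,1,440,590))
E
```

```text
side x- (array([-2.34949082e-02,  4.18745379e+02]), 28, np.int64(28)) x+ (array([-3.16036934e-02,  6.05080660e+02]), 28, np.int64(25))
y- (array([ 2.44745701e-02, -2.45789179e+02]), 19, np.int64(18)) y+ (array([ 0.01871691, 15.09195847]), 19, np.int64(15))
scene x- (array([-1.23182387e-02,  4.23962206e+02]), 28, np.int64(22)) x+ (array([-2.47691632e-02,  6.08275113e+02]), 28, np.int64(28))
y- (array([ 2.56339218e-02, -2.43981374e+02]), 19, np.int64(19)) y+ (array([ 0.02209623, 14.93883678]), 19, np.int64(17))
```

>>> play_rows(rows=[[0,[-0.8,-1.3,-0.4],[0,0,0.12]],[0,[-1.6,-2.6,-0.8],[0,0,0.24]],[0,[-2.5,-4,-1.2],[0,0,0.36]],[0,[-3.4,-5.4,-1.6],[0,0,0.48]],[0,[-4.3,-6.8,-2],[0,0,0.6]],[0,[-5.2,-8.2,-2],[0,0,0.72]],[0,[-6.1,-9.6,-2],[0,0,0.84]],[0,[-7,-11,-2],[0,0,0.96]],[0,[-7.9,-12.4,-2],[0,0,1.08]],[0,[-8.8,-13.8,-2],[0,0,1.2]],[0,[-9.7,-15.2,-2],[0,0,1.32]],[0,[-10.5,-16.5,-2],[0,0,1.44]]])

```text
clock: 1.15
eef_pos: [459.0, -105.4, 251.1]
tcp_rot: [-3.142, 0.0, 0.125]
contact_force: [0.4, -0.7, -0.1]
opening: 0.998
```

>>> play_rows(rows=[[0,[0,0,0],[0,0,0.107]],[0,[0,0,0],[0,0,0.107]],[0,[0,0,0],[0,0,0.107]]])

```text
clock: 1.4
eef_pos: [460.1, -105.1, 251.3]
tcp_rot: [-3.142, -0.0, 0.027]
contact_force: [-0.5, -0.8, 0.5]
opening: 0.999
```

```bash
cat > snap.py <<'E'
import sys
from h import *
n,nm=sys.argv[1:3]
s=readout.sense(); c=K(n); im,D=grab_frame(n); np.savez('pics/%s.npz'%nm,im=im,D=D,c=np.r_[c[0],c[1],c[2],c[3].ravel()])
if len(sys.argv)>3:
    a,b,e,f,k=map(float,sys.argv[3:8]); a,b,e,f=map(int,(a,b,e,f)); im=cv2.resize(im[b:f,a:e],None,fx=k,fy=k,interpolation=cv2.INTER_CUBIC)
save(nm+'.png',im); print(s['clock'],s['eef_pos'].round(1),s['tcp_rot'].round(4),s['contact_force'].round(1),s['opening'],s['qpos'].round(2))
E
python3 snap.py wrist w1
```

```text
1.4 [ 460.1 -105.1  251.3] [-3.1416e+00 -2.0000e-04  2.6900e-02] [-0.5 -0.8  0.5] 0.9991462216327519 [-0.23  0.09  1.93  0.    1.13  1.32]
```

View pics/w1.png

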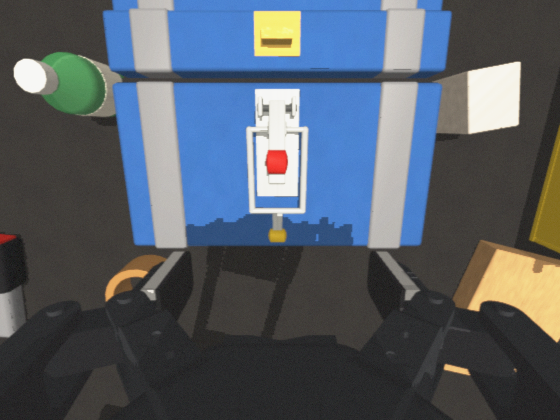

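The wrist view shows the latch square on: red grip (277,162), tab (277,236), bar row 211, hook (277,36).

```bash
python3 - <<'E'
from h import *
z=np.load('pics/w1.npz'); im=z['im'];D=z['D'];c=z['c'];c=(c[0],c[1],c[2],c[3:].reshape(4,4))
P=cloud('wrist',D,c); h=cv2.cvtColor(im,cv2.COLOR_RGB2HSV).astype(int); H,S,V=h[...,0],h[...,1],h[...,2]
ok=(D>0)&(P[...,2]>120)&(P[...,2]<215); ok[250:]=0
for nm,m in dict(red=((H<6)|(H>174))&(S>170)&(V>90),yel=(H>18)&(H<32)&(S>120)&(V>70)).items():
    m=m&ok; k,l,st,ce=cv2.connectedComponentsWithStats(m.astype(np.uint8))
    for i in range(1,k):
        if st[i,4]>15: p=P[l==i]; print(nm,ce[i].round(1),st[i],np.median(p,0).round(1),np.percentile(p,3,axis=0).round(1),np.percentile(p,97,axis=0).round(1))
for u,v in [(277,150),(277,111),(277,132),(277,180),(277,211),(250,180),(304,180),(250,135),(304,135),(200,100),(350,100),(200,40),(277,20),(277,36),(277,30)]: print(u,v,P[v,u].round(1))
# edges at z~150 plane
f,cx,cy,T=c
def plane(u,v,z0):
    d=T[:3,:3]@np.array([(u-cx)/f,(v-cy)/f,1]); return T[:3,3]+d*(z0-T[2,3])/d[2]
for u,v in [(134,244),(421,244),(115,84),(440,84),(106,12),(449,12),(109,69),(445,69)]: print(u,v,plane(u,v,150).round(1))
E
python3 - <<'E'
import cv2
a=cv2.imread('pics/w1.png')[60:255,190:360]; cv2.imwrite('pics/w1c.png',cv2.resize(a,None,fx=3,fy=3,interpolation=2))
E
```

```text
red [276.4 161.5] [267 151  20  22 409] [ 505.3 -101.5  197.1] [ 497.8 -107.5  193.7] [511.7 -95.8 198.8]
yel [276.7  33.3] [ 255   12   45   44 1780] [591.8 -99.  150.5] [ 580.8 -114.5  148.5] [608.6 -83.7 165.3]
yel [277.  235.3] [269 229  17  13 193] [ 439.  -103.3  161.5] [ 433.5 -110.1  158.8] [442.9 -96.6 163. ]
277 150 [ 512.4 -101.8  192.5]
277 111 [ 538.7 -100.9  169.1]
277 132 [ 523.9 -101.3  174.1]
277 180 [ 490.7 -102.3  186.7]
277 211 [ 460.3 -102.8  161.4]
250 180 [486.3 -80.7 164.8]
304 180 [ 487.4 -123.6  164.7]
250 135 [521.1 -81.1 168.4]
304 135 [ 522.2 -121.7  167.4]
200 100 [546.2 -40.1 151. ]
350 100 [ 549.5 -157.9  150.2]
200 40 [588.9 -41.7 149.8]
277 20 [603.8 -99.1 149.5]
277 36 [589.  -99.6 165.2]
277 30 [592.6 -99.6 165.6]
134 244 [422.7  24.7 150. ]
421 244 [ 429.7 -232.6  150. ]
115 84 [556.3  25.6 150. ]
440 84 [ 563.1 -226.9  150. ]
106 12 [605.4  26.3 150. ]
449 12 [ 612.2 -225.1  150. ]
109 69 [566.9  29.  150. ]
445 69 [ 573.9 -228.9  150. ]
```

View pics/w1c.png

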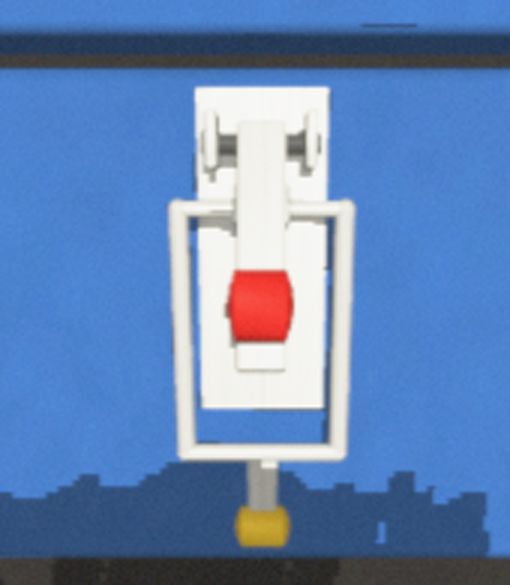

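>>> play_rows(rows=[[130,[1.5,-0.05,0.5],[0,0,0]],[130,[3,-0.1,1.5],[0,0,0]],[130,[4.4,-0.14,2.5],[0,0,0]],[130,[4.4,-0.14,3.5],[0,0,0]],[130,[4.4,-0.14,4.5],[0,0,0]],[130,[4.4,-0.14,5.5],[0,0,0]],[130,[4.4,-0.14,6.4],[0,0,0]],[130,[4.4,-0.14,6.9],[0,0,0]],[130,[4.4,-0.14,6.9],[0,0,0]]], squeeze=30)

```text
clock: 2.2
eef_pos: [502.8, -102.4, 181.0]
tcp_rot: [-3.141, 0.002, 0.024]
contact_force: [-1.1, 0.3, 0.1]
opening: 0.494
```

```bash
python3 snap.py side s1 190 150 370 290 4.4
```

```text
2.2 [ 502.8 -102.4  181. ] [-3.1411e+00  2.1000e-03  2.4000e-02] [-1.1  0.3  0.1] 0.494459032880287 [-0.2   0.24  1.92 -0.    0.99  1.34]
```

View pics/s1.png

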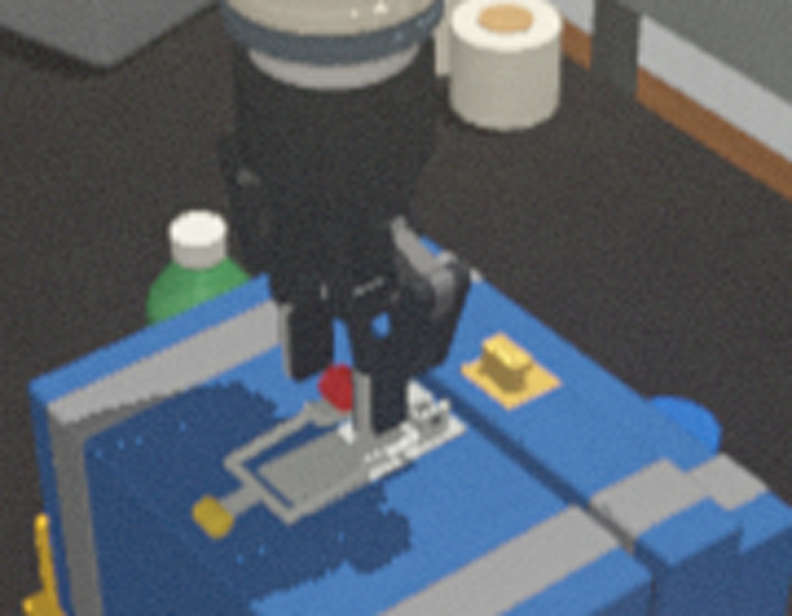

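The fingers straddle the red barrel, seen at (338,388) in the crop. I'll close on it.

>>> play_rows(rows=[[255,[0,0,0],[0,0,0]],[255,[0,0,0],[0,0,0]],[255,[0,0,0],[0,0,0]],[255,[0,0,0],[0,0,0]],[255,[0,0,0],[0,0,0]],[255,[0,0,0],[0,0,0]]])

```text
clock: 2.75
eef_pos: [504.0, -101.7, 182.8]
tcp_rot: [-3.14, -0.0, 0.023]
contact_force: [-1.1, 5.2, 1.3]
opening: 0.159
```

```bash
python3 snap.py side s2 190 150 370 290 4.4;python3 - <<'E'
import numpy as np
# arc: lever angles from t0 to 2.03
t0=.34; R=46.02; a0=.2977
p=lambda t:np.array([-R*np.cos(t+a0),R*np.sin(t+a0)])
for t in np.linspace(t0,2.05,14): print(round(t,2),((p(t)-p(t0))/10).round(2))
E
```

```text
2.75 [ 504.  -101.7  182.8] [-3.1401e+00 -4.0000e-04  2.3400e-02] [-1.1  5.2  1.3] 0.15862888093582755 [-0.2   0.24  1.92  0.    0.99  1.34]
0.34 [0. 0.]
0.47 [0.39 0.46]
0.6 [0.84 0.87]
0.73 [1.34 1.21]
0.87 [1.88 1.49]
1.0 [2.45 1.69]
1.13 [3.04 1.81]
1.26 [3.64 1.86]
1.39 [4.24 1.83]
1.52 [4.84 1.72]
1.66 [5.41 1.53]
1.79 [5.96 1.27]
1.92 [6.47 0.94]
2.05 [6.92 0.54]
```

View pics/s2.png

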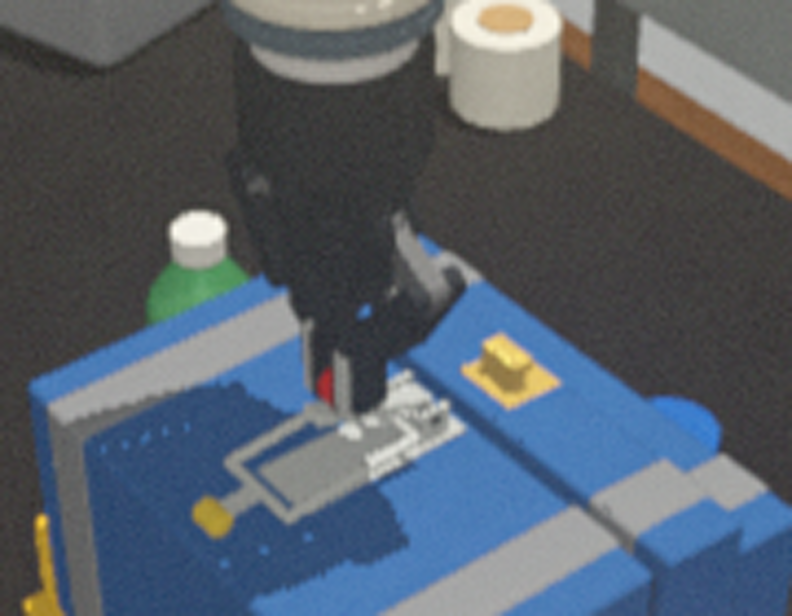

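>>> play_rows(rows=[[255,[0.39,-0.05,-0.46],[0,0,0]],[255,[0.84,-0.1,-0.87],[0,0,0]],[255,[1.34,-0.1,-1.21],[0,0,0]],[255,[1.88,-0.1,-1.49],[0,0,0]],[255,[2.45,-0.1,-1.69],[0,0,0]],[255,[3.04,-0.1,-1.81],[0,0,0]],[255,[3.64,-0.1,-1.86],[0,0,0]],[255,[4.24,-0.1,-1.83],[0,0,0]],[255,[4.84,-0.1,-1.72],[0,0,0]],[255,[5.41,-0.1,-1.53],[0,0,0]],[255,[5.96,-0.1,-1.27],[0,0,0]],[255,[5.96,-0.1,-1.27],[0,0,0]]])

```text
clock: 3.8
eef_pos: [565.8, -100.0, 195.2]
tcp_rot: [-3.142, -0.003, 0.024]
contact_force: [1.8, 4.0, 5.5]
opening: 0.159
```

```bash
python3 snap.py side s3 190 150 370 290 4.4
```

```text
3.8 [ 565.8 -100.   195.2] [-3.1416e+00 -3.0000e-03  2.3800e-02] [1.8 4.  5.5] 0.1587528106567338 [-0.18  0.31  1.78  0.    1.05  1.37]
```

View pics/s3.png

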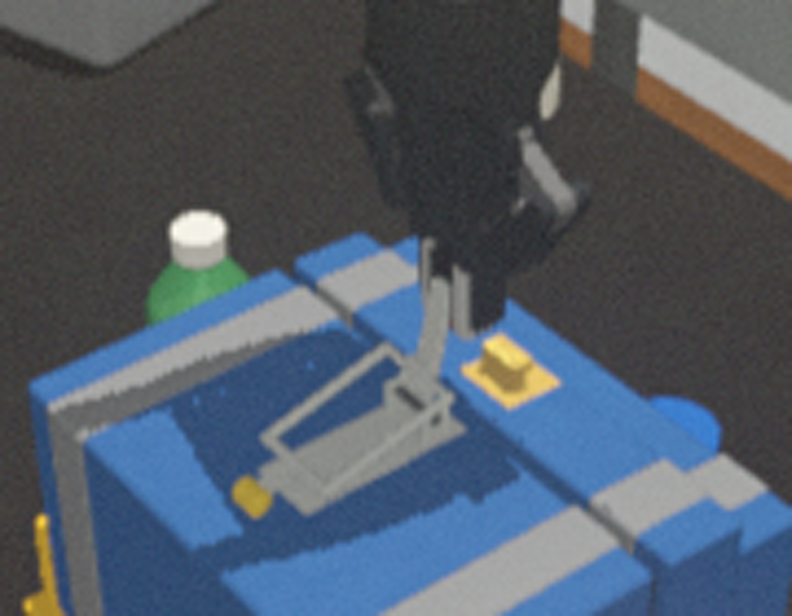

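>>> play_rows(rows=[[255,[0.5,0,0.33],[0,0,0]],[255,[0.95,0,0.72],[0,0,0]],[255,[1.2,0,0.98],[0,0,0]],[255,[1.2,0,0.98],[0,0,0]],[130,[1.15,0,0.93],[0,0,0]],[130,[1.15,0,0.93],[0,0,0]],[130,[1.15,0,0.93],[0,0,0]],[130,[1.15,0,0.93],[0,0,0]],[130,[1.15,0,-1],[0,0,0]],[130,[1.15,0,-3.5],[0,0,0]],[130,[1.15,0,-5.5],[0,0,0]],[130,[1.15,0,-5.5],[0,0,0]]])

```text
clock: 4.85
eef_pos: [577.1, -100.4, 254.0]
tcp_rot: [3.14, -0.006, 0.024]
contact_force: [0.2, -0.6, 1.4]
opening: 0.485
```

```bash
python3 snap.py side s4 190 150 370 290 4.4
```

```text
4.85 [ 577.1 -100.4  254. ] [ 3.1402 -0.0059  0.0237] [ 0.2 -0.6  1.4] 0.484912511897281 [-0.17  0.27  1.7  -0.    1.17  1.37]
```

View pics/s4.png

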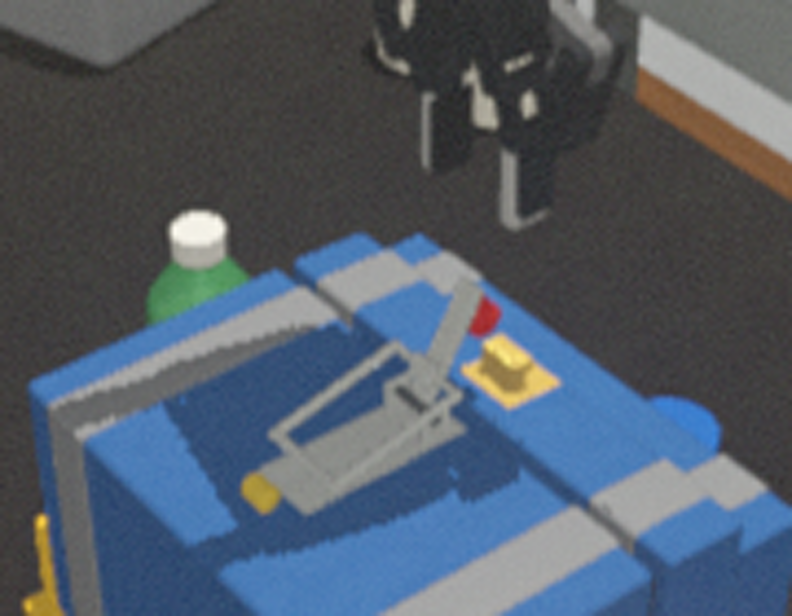

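>>> play_rows(rows=[[130,[-2,0,0],[0,0,0]],[130,[-5,0,0],[0,0,0]],[130,[-8,0,0],[0,0,0]],[130,[-11,0,0],[0,0,0]],[130,[-12.7,0,0],[0,0,0]],[130,[-12.7,0,0],[0,0,0]],[130,[-12.7,0,0],[0,0,0]]])

```text
clock: 5.48
eef_pos: [447.4, -102.9, 249.5]
tcp_rot: [-3.142, 0.0, 0.023]
contact_force: [0.6, 0.1, 0.3]
opening: 0.493
```

```bash
python3 snap.py wrist w2; python3 - <<'E'
from h import *
z=np.load('pics/w2.npz'); im=z['im'];D=z['D'];c=z['c'];c=(c[0],c[1],c[2],c[3:].reshape(4,4))
P=cloud('wrist',D,c); h=cv2.cvtColor(im,cv2.COLOR_RGB2HSV).astype(int); H,S,V=h[...,0],h[...,1],h[...,2]
ok=(D>0)&(P[...,2]>120)&(P[...,2]<230); ok[280:]=0
for nm,m in dict(red=((H<6)|(H>174))&(S>170)&(V>90),yel=(H>18)&(H<32)&(S>120)&(V>70)).items():
    m=m&ok; k,l,st,ce=cv2.connectedComponentsWithStats(m.astype(np.uint8))
    for i in range(1,k):
        if st[i,4]>15: p=P[l==i]; print(nm,ce[i].round(1),st[i],np.median(p,0).round(1),np.percentile(p,3,axis=0).round(1),np.percentile(p,97,axis=0).round(1))
E
```

```text
5.4833 [ 447.4 -102.9  249.5] [-3.1416e+00  3.0000e-04  2.3200e-02] [0.6 0.1 0.3] 0.4927704753518884 [-0.23  0.07  1.95 -0.    1.12  1.32]
red [279.3   9.6] [269   7  22   6 123] [579.8 -99.5 200.7] [ 578.3 -105.2  198.8] [581.8 -94.2 202.5]
yel [278.9  14.2] [257   0  45  36 834] [593.2 -98.3 150.8] [ 580.7 -114.8  148.8] [602.2 -83.6 165.6]
yel [279.7 195.1] [271 188  18  14 208] [ 461.9 -102.8  161.6] [ 456.2 -109.3  158.8] [466.2 -96.3 163.5]
```

View pics/w2.png

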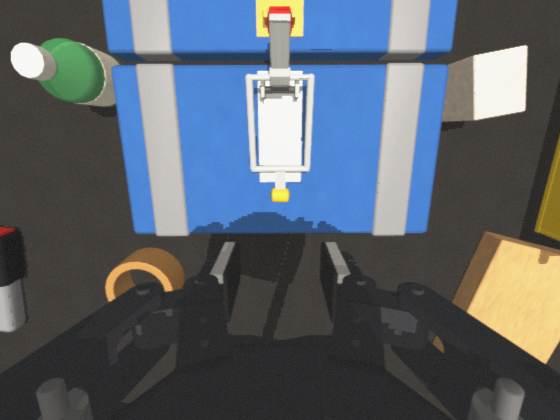

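>>> play_rows(rows=[[150,[0.6,0,1.5],[0,0,0]],[150,[1.3,0,4],[0,0,0]],[150,[1.3,0,6],[0,0,0]],[150,[1.3,0,7.5],[0,0,0]],[150,[1.3,0,8.6],[0,0,0]],[150,[1.3,0,9.3],[0,0,0]],[150,[1.3,0,9.6],[0,0,0]],[150,[1.3,0,9.6],[0,0,0]],[150,[1.3,0,9.6],[0,0,0]]], squeeze=20)

```text
clock: 6.28
eef_pos: [461.7, -102.6, 154.2]
tcp_rot: [3.142, -0.0, 0.024]
contact_force: [0.2, -0.1, 0.5]
opening: 0.412
```

```bash
python3 snap.py side s5 190 150 370 290 4.4
```

```text
6.2833 [ 461.7 -102.6  154.2] [ 3.1415e+00 -5.0000e-04  2.3900e-02] [ 0.2 -0.1  0.5] 0.4118165745533928 [-0.22  0.21  2.02  0.    0.9   1.32]
```

View pics/s5.png

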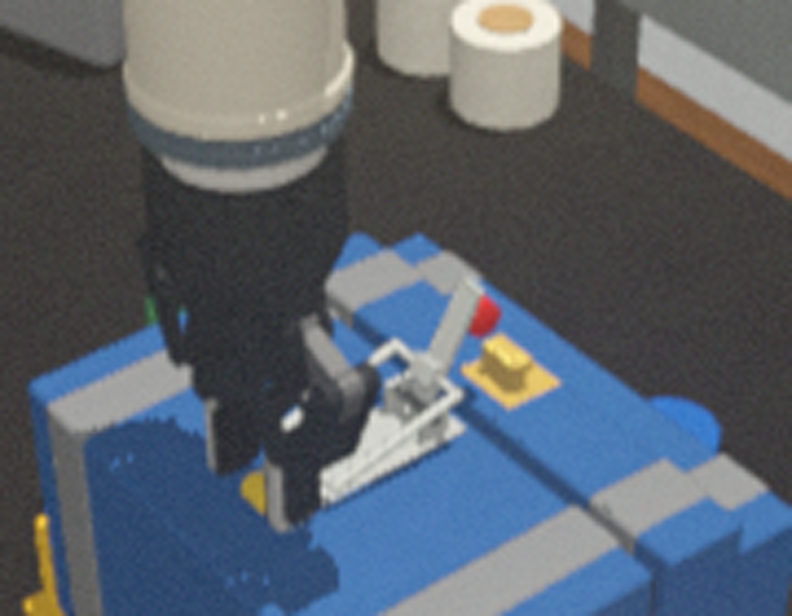

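>>> play_rows(rows=[[255,[0,0,0],[0,0,0]],[255,[0,0,0],[0,0,0]],[255,[0,0,0],[0,0,0]],[255,[0,0,0],[0,0,0]],[255,[0,0,0],[0,0,0]]])

```text
clock: 6.75
eef_pos: [461.6, -102.7, 154.5]
tcp_rot: [3.141, -0.001, 0.024]
contact_force: [-0.1, -0.3, 5.1]
opening: 0.157
```

```bash
python3 snap.py side s6 190 150 370 290 4.4; python3 - <<'E'
import numpy as np
f0=-.225;R=8.9
p=lambda f:np.array([-R*np.cos(f),-R*np.sin(f)])
F=np.linspace(f0,np.pi+.3,31)
for k in range(0,30,10):
    print([[255,[round(float(x),2),0,round(float(y),2)],[0,0,0]] for x,y in [p(f)-p(F[k]).round(2) for f in F[k+1:k+11]]])
E
```

```text
6.75 [ 461.6 -102.7  154.5] [ 3.1413e+00 -1.3000e-03  2.3700e-02] [-0.1 -0.3  5.1] 0.1566168724587425 [-0.22  0.21  2.02  0.    0.9   1.32]
[[255, [-0.17, 0, -1.08], [0, 0, 0]], [255, [-0.22, 0, -2.16], [0, 0, 0]], [255, [-0.13, 0, -3.25], [0, 0, 0]], [255, [0.09, 0, -4.31], [0, 0, 0]], [255, [0.44, 0, -5.34], [0, 0, 0]], [255, [0.91, 0, -6.32], [0, 0, 0]], [255, [1.49, 0, -7.24], [0, 0, 0]], [255, [2.18, 0, -8.07], [0, 0, 0]], [255, [2.97, 0, -8.82], [0, 0, 0]], [255, [3.85, 0, -9.47], [0, 0, 0]]]
[[255, [0.95, 0, -0.53], [0, 0, 0]], [255, [1.95, 0, -0.94], [0, 0, 0]], [255, [3.0, 0, -1.23], [0, 0, 0]], [255, [4.08, 0, -1.39], [0, 0, 0]], [255, [5.16, 0, -1.41], [0, 0, 0]], [255, [6.25, 0, -1.31], [0, 0, 0]], [255, [7.31, 0, -1.07], [0, 0, 0]], [255, [8.33, 0, -0.7], [0, 0, 0]], [255, [9.3, 0, -0.22], [0, 0, 0]], [255, [10.21, 0, 0.39], [0, 0, 0]]]
[[255, [0.82, 0, 0.71], [0, 0, 0]], [255, [1.55, 0, 1.51], [0, 0, 0]], [255, [2.18, 0, 2.4], [0, 0, 0]], [255, [2.7, 0, 3.35], [0, 0, 0]], [255, [3.09, 0, 4.37], [0, 0, 0]], [255, [3.36, 0, 5.42], [0, 0, 0]], [255, [3.5, 0, 6.5], [0, 0, 0]], [255, [3.51, 0, 7.58], [0, 0, 0]], [255, [3.38, 0, 8.66], [0, 0, 0]], [255, [3.12, 0, 9.72], [0, 0, 0]]]
```

View pics/s6.png

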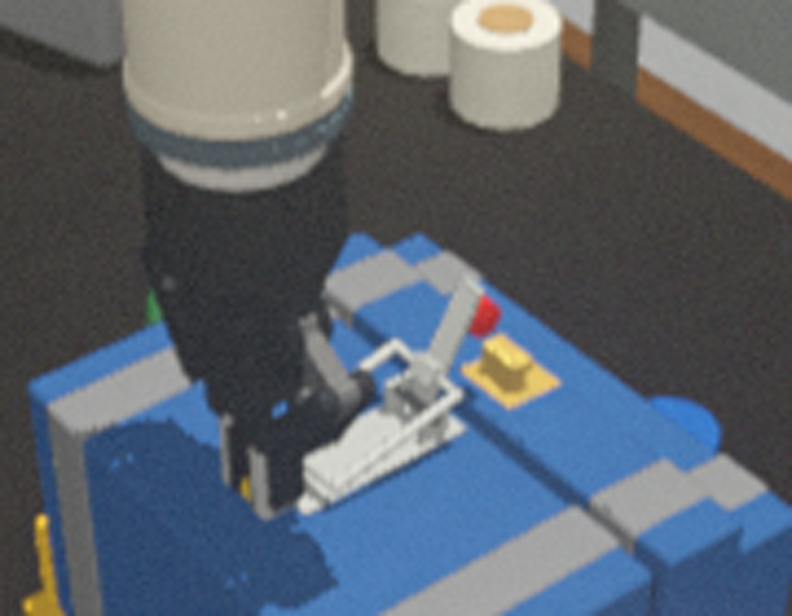

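The tab (crop (248,487)) is pinched. I'll swing it up.

>>> play_rows(rows=[[255,[-0.17,0,-1.08],[0,0,0]],[255,[-0.22,0,-2.16],[0,0,0]],[255,[-0.13,0,-3.25],[0,0,0]],[255,[0.09,0,-4.31],[0,0,0]],[255,[0.44,0,-5.34],[0,0,0]],[255,[0.91,0,-6.32],[0,0,0]],[255,[1.49,0,-7.24],[0,0,0]],[255,[2.18,0,-8.07],[0,0,0]],[255,[2.97,0,-8.82],[0,0,0]],[255,[3.85,0,-9.47],[0,0,0]],[255,[3.85,0,-9.47],[0,0,0]]])

```text
clock: 7.72
eef_pos: [501.9, -101.7, 250.7]
tcp_rot: [3.141, -0.002, 0.024]
contact_force: [-6.9, 1.2, 10.9]
opening: 0.159
```

```bash
python3 snap.py side s7 190 150 370 290 4.4
```

```text
7.7167 [ 501.9 -101.7  250.7] [ 3.1413e+00 -2.1000e-03  2.3900e-02] [-6.9  1.2 10.9] 0.1591861332654135 [-0.2   0.16  1.85  0.    1.13  1.34]
```

View pics/s7.png

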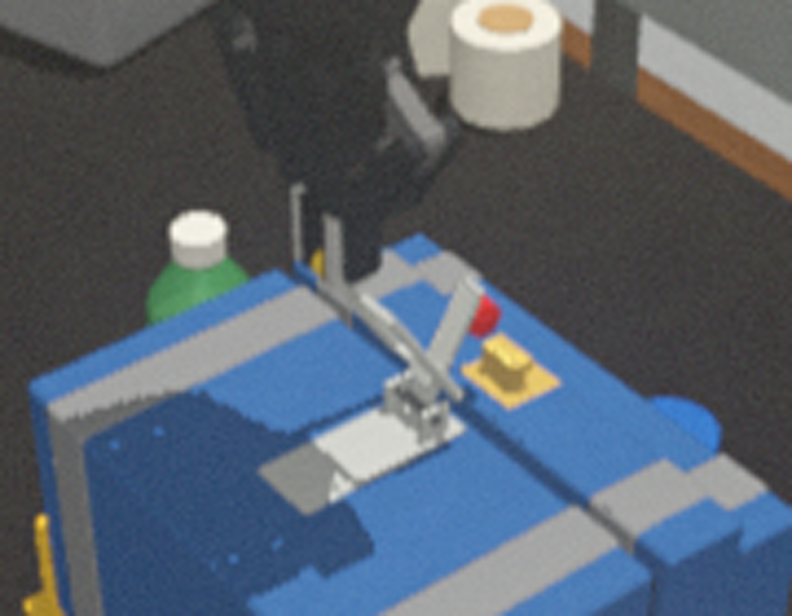

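>>> play_rows(rows=[[255,[0.92,0,-0.6],[0,0,0]],[255,[1.9,0,-1.0],[0,0,0]],[255,[2.95,0,-1.3],[0,0,0]],[255,[4.05,0,-1.46],[0,0,0]],[255,[5.13,0,-1.48],[0,0,0]],[255,[6.2,0,-1.36],[0,0,0]],[255,[7.27,0,-1.1],[0,0,0]],[255,[8.3,0,-0.7],[0,0,0]],[255,[9.28,0,-0.22],[0,0,0]],[255,[10.2,0,0.39],[0,0,0]],[255,[10.2,0,0.39],[0,0,0]]])

```text
clock: 8.68
eef_pos: [604.3, -99.1, 243.8]
tcp_rot: [-3.142, -0.002, 0.024]
contact_force: [4.4, 1.3, 6.2]
opening: 0.157
```

```bash
python3 snap.py side s8 190 150 370 290 4.4
```

```text
8.6833 [604.3 -99.1 243.8] [-3.1415e+00 -2.4000e-03  2.4000e-02] [4.4 1.3 6.2] 0.15704710125765217 [-0.17  0.32  1.65  0.    1.17  1.38]
```

View pics/s8.png

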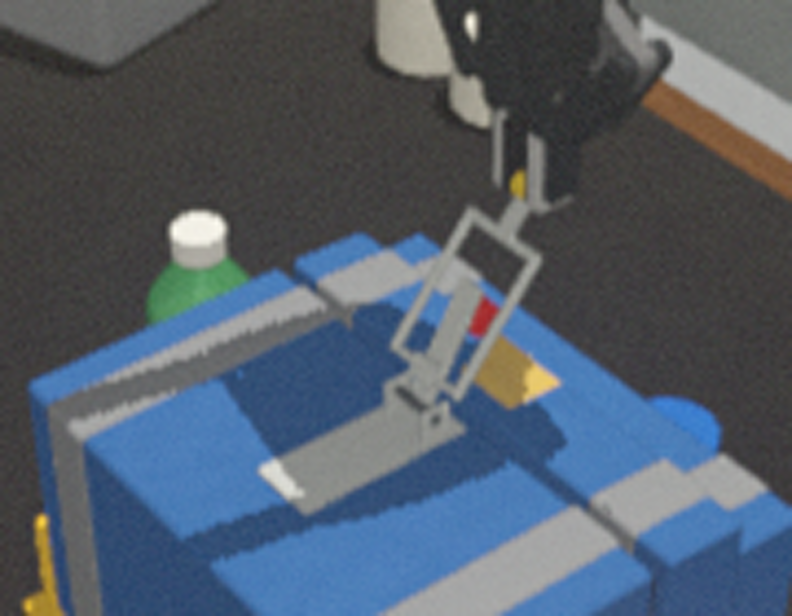

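>>> play_rows(rows=[[255,[0.82,0,0.71],[0,0,0]],[255,[1.55,0,1.51],[0,0,0]],[255,[2.18,0,2.4],[0,0,0]],[255,[2.7,0,3.35],[0,0,0]],[255,[3.09,0,4.37],[0,0,0]],[255,[3.36,0,5.42],[0,0,0]],[255,[3.5,0,6.5],[0,0,0]],[255,[3.51,0,7.58],[0,0,0]],[255,[3.38,0,8.66],[0,0,0]],[255,[3.12,0,9.6],[0,0,0]],[255,[3.12,0,9.6],[0,0,0]]])

```text
clock: 9.65
eef_pos: [630.6, -98.4, 146.0]
tcp_rot: [-3.141, 0.004, 0.024]
contact_force: [2.3, 0.6, -1.5]
opening: 0.155
```

```bash
python3 snap.py side s9 190 150 370 290 4.4
```

```text
9.65 [630.6 -98.4 146. ] [-3.141   0.004   0.0237] [ 2.3  0.6 -1.5] 0.15536448630002456 [-0.16  0.46  1.67 -0.    1.01  1.39]
```

View pics/s9.png

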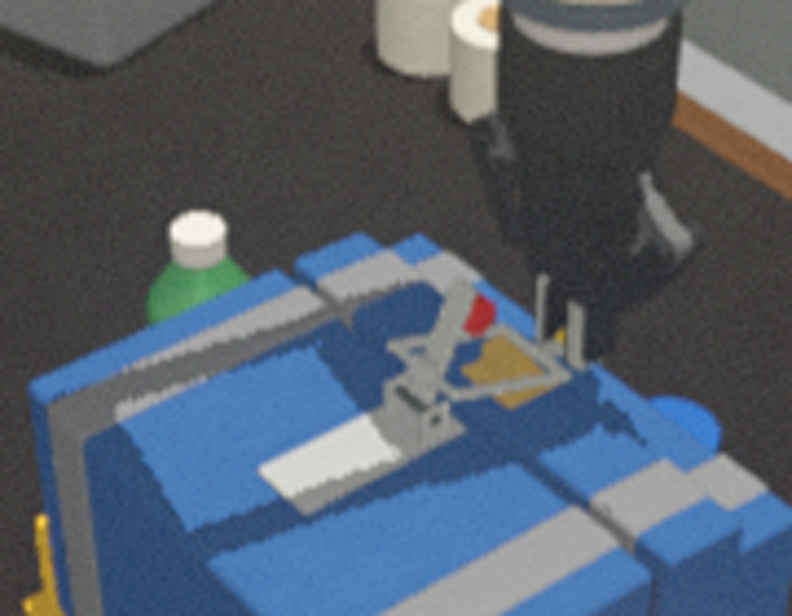

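>>> play_rows(rows=[[255,[-0.1,0,0.3],[0,0,0]],[255,[-0.1,0,0.3],[0,0,0]],[130,[-0.1,0,0.3],[0,0,0]],[130,[-0.1,0,0.3],[0,0,0]],[130,[-0.1,0,0.3],[0,0,0]],[130,[-0.1,0,0.3],[0,0,0]],[130,[-0.1,0,-1],[0,0,0]],[130,[-0.1,0,-3],[0,0,0]],[130,[-0.1,0,-5.5],[0,0,0]],[130,[-0.1,0,-8.5],[0,0,0]],[130,[-0.1,0,-10],[0,0,0]],[130,[-0.1,0,-10],[0,0,0]]])

```text
clock: 10.7
eef_pos: [634.0, -98.9, 254.4]
tcp_rot: [3.14, -0.007, 0.024]
contact_force: [1.2, 0.5, -0.2]
opening: 0.49
```

>>> play_rows(rows=[[130,[-2,0,0],[0,0,0]],[130,[-5,0,0],[0,0,0]],[130,[-7.5,0,0],[0,0,0]],[130,[-9,0,0],[0,0,0]],[130,[-9,0,0],[0,0,0]]])

```text
clock: 11.12
eef_pos: [538.6, -100.6, 248.6]
tcp_rot: [-3.141, 0.002, 0.023]
contact_force: [-0.0, 0.8, 0.5]
opening: 0.492
```

```bash
python3 snap.py wrist w3;python3 snap.py side s10 190 150 370 290 4.4; python3 - <<'E'
from h import *
z=np.load('pics/w3.npz'); im=z['im'];D=z['D'];c=z['c'];c=(c[0],c[1],c[2],c[3:].reshape(4,4))
P=cloud('wrist',D,c); h=cv2.cvtColor(im,cv2.COLOR_RGB2HSV).astype(int); H,S,V=h[...,0],h[...,1],h[...,2]
ok=(D>0)&(P[...,2]>120)&(P[...,2]<230); ok[280:]=0
for nm,m in dict(red=((H<6)|(H>174))&(S>170)&(V>60),yel=(H>18)&(H<32)&(S>120)&(V>50)).items():
    m=m&ok; k,l,st,ce=cv2.connectedComponentsWithStats(m.astype(np.uint8))
    for i in range(1,k):
        if st[i,4]>15: p=P[l==i]; print(nm,ce[i].round(1),st[i],np.median(p,0).round(1),np.percentile(p,3,axis=0).round(1),np.percentile(p,97,axis=0).round(1))
E
```

```text
11.1167 [ 538.6 -100.6  248.6] [-3.1413e+00  2.3000e-03  2.3400e-02] [-0.   0.8  0.5] 0.49238528946661697 [-0.19  0.22  1.78 -0.    1.15  1.36]
11.1667 [ 540.6 -100.7  249. ] [-3.1416e+00  3.0000e-04  2.3400e-02] [0.4 0.4 0. ] 0.48990545837821425 [-0.19  0.22  1.78 -0.    1.15  1.36]
red [279.7 173.5] [268 165  24  18 361] [576.6 -99.8 203. ] [ 571.8 -106.5  197.2] [581.5 -93.1 204.9]
yel [279.5  96.8] [271  90  18  16 227] [628.5 -98.5 147.4] [ 624.  -104.9  144.4] [633.8 -91.6 148.9]
yel [274.2 149.3] [264 138  30  16  86] [588.  -92.9 151.1] [ 585.8 -109.   149.4] [596.4 -86.5 165.8]
```

View pics/w3.png

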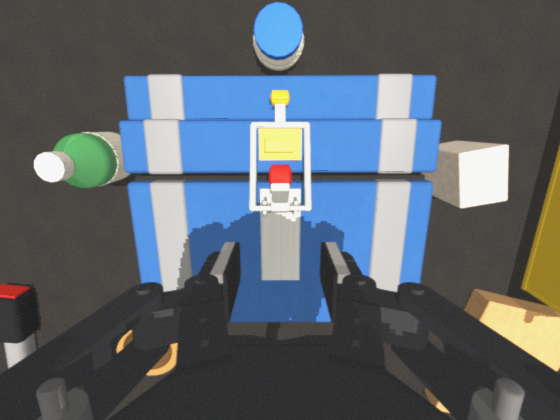

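View pics/s10.png

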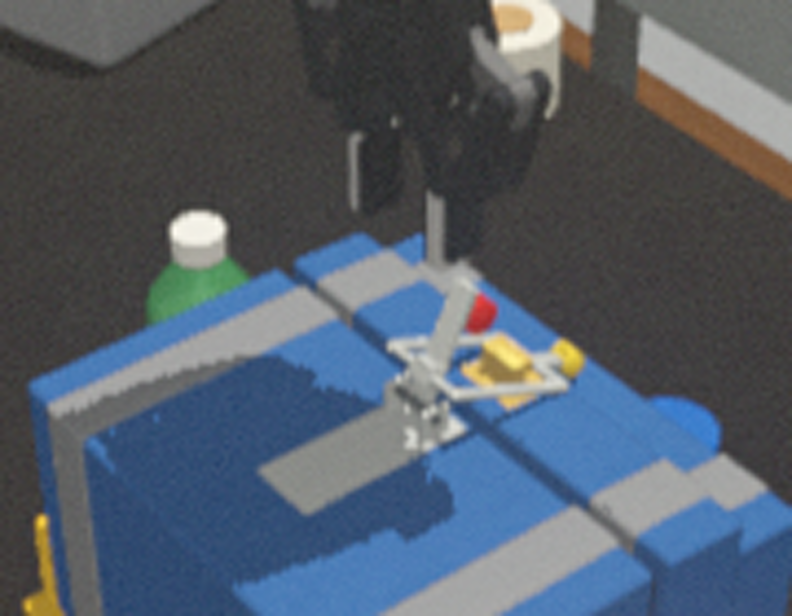

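>>> play_rows(rows=[[130,[2,0,0.5],[0,0,0]],[130,[3.3,0,2],[0,0,0]],[130,[3.3,0,3.5],[0,0,0]],[130,[3.3,0,5],[0,0,0]],[130,[3.3,0,6.0],[0,0,0]],[130,[3.3,0,6.3],[0,0,0]],[130,[3.3,0,6.3],[0,0,0]],[255,[3.3,0,6.3],[0,0,0]],[255,[3.3,0,6.3],[0,0,0]],[255,[3.3,0,6.3],[0,0,0]],[255,[3.3,0,6.3],[0,0,0]],[255,[3.3,0,6.3],[0,0,0]]], squeeze=50)

```text
clock: 12.22
eef_pos: [575.5, -99.7, 186.8]
tcp_rot: [-3.142, -0.002, 0.024]
contact_force: [1.9, 3.2, 3.9]
opening: 0.153
```

```bash
python3 snap.py side s11 190 150 370 290 4.4; python3 - <<'E'
import numpy as np
R=4.602;a=.2977
p=lambda f:np.array([-R*np.cos(f+a),-R*np.sin(f+a)])
F=np.linspace(2.07,0,21)
for k in (0,10):
    print([[255,[round(float(x),2),0,round(float(y),2)],[0,0,0]] for x,y in [p(f)-p(F[k]) for f in F[k+1:k+11]]])
E
```

```text
12.2167 [575.5 -99.7 186.8] [-3.1415e+00 -2.2000e-03  2.3700e-02] [1.9 3.2 3.9] 0.15314771317478304 [-0.17  0.34  1.77  0.    1.04  1.37]
[[255, [-0.35, 0, -0.32], [0, 0, 0]], [255, [-0.73, 0, -0.61], [0, 0, 0]], [255, [-1.14, 0, -0.85], [0, 0, 0]], [255, [-1.57, 0, -1.05], [0, 0, 0]], [255, [-2.02, 0, -1.21], [0, 0, 0]], [255, [-2.49, 0, -1.31], [0, 0, 0]], [255, [-2.96, 0, -1.37], [0, 0, 0]], [255, [-3.43, 0, -1.38], [0, 0, 0]], [255, [-3.91, 0, -1.34], [0, 0, 0]], [255, [-4.38, 0, -1.26], [0, 0, 0]]]
[[255, [-0.46, 0, 0.14], [0, 0, 0]], [255, [-0.9, 0, 0.32], [0, 0, 0]], [255, [-1.31, 0, 0.55], [0, 0, 0]], [255, [-1.71, 0, 0.81], [0, 0, 0]], [255, [-2.07, 0, 1.12], [0, 0, 0]], [255, [-2.4, 0, 1.47], [0, 0, 0]], [255, [-2.69, 0, 1.84], [0, 0, 0]], [255, [-2.94, 0, 2.25], [0, 0, 0]], [255, [-3.15, 0, 2.67], [0, 0, 0]], [255, [-3.31, 0, 3.12], [0, 0, 0]]]
```

View pics/s11.png

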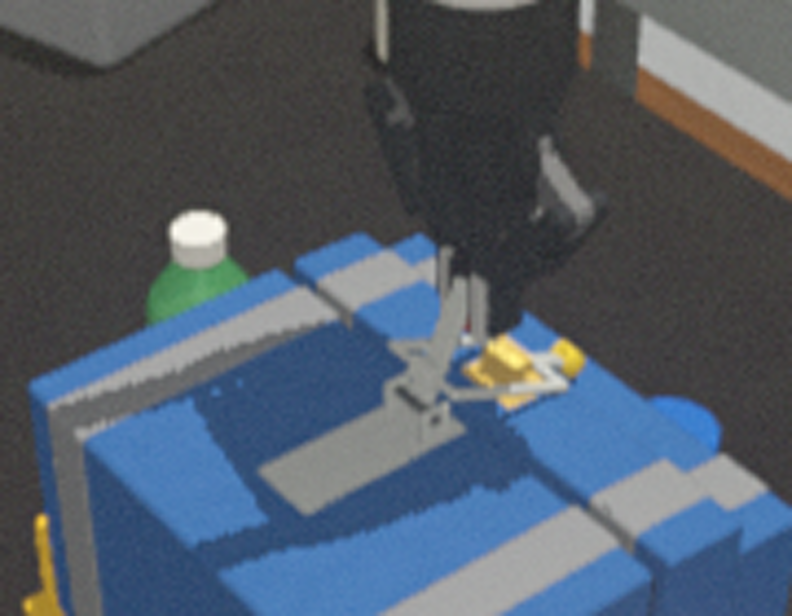

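The barrel is pinched again and the loop still lies over the hook. I'll throw the lever back, first half.

>>> play_rows(rows=[[255,[-0.35,0,-0.32],[0,0,0]],[255,[-0.73,0,-0.61],[0,0,0]],[255,[-1.14,0,-0.85],[0,0,0]],[255,[-1.57,0,-1.05],[0,0,0]],[255,[-2.02,0,-1.21],[0,0,0]],[255,[-2.49,0,-1.31],[0,0,0]],[255,[-2.96,0,-1.37],[0,0,0]],[255,[-3.43,0,-1.38],[0,0,0]],[255,[-3.91,0,-1.34],[0,0,0]],[255,[-4.38,0,-1.26],[0,0,0]],[255,[-4.38,0,-1.26],[0,0,0]]])

```text
clock: 13.18
eef_pos: [532.1, -100.9, 198.9]
tcp_rot: [3.141, -0.004, 0.024]
contact_force: [6.6, 3.1, -1.5]
opening: 0.146
```

```bash
python3 snap.py side s12 190 150 370 290 4.4
```

```text
13.1833 [ 532.1 -100.9  198.9] [ 3.1415 -0.0039  0.0236] [ 6.6  3.1 -1.5] 0.14602940809343595 [-0.19  0.26  1.85  0.    1.03  1.36]
```

View pics/s12.png

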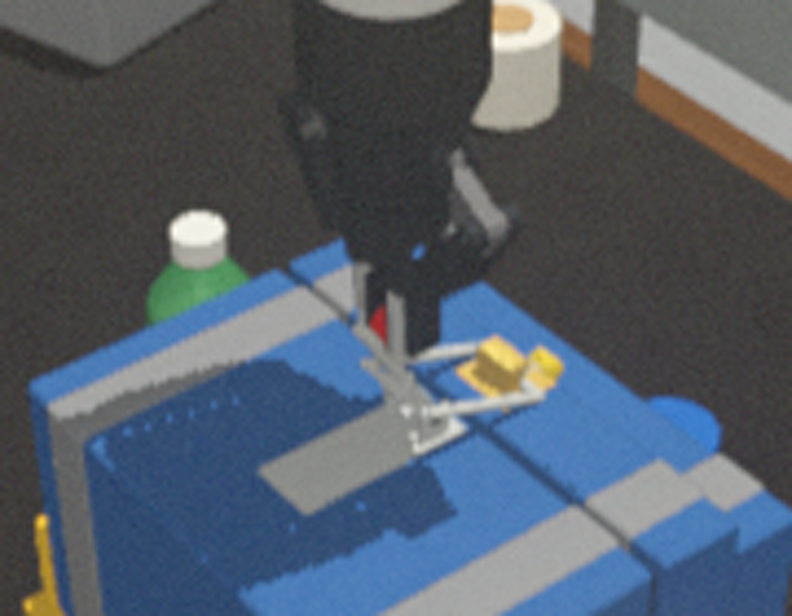

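>>> play_rows(rows=[[255,[-0.46,0,0.14],[0,0,0]],[255,[-0.9,0,0.32],[0,0,0]],[255,[-1.31,0,0.55],[0,0,0]],[255,[-1.71,0,0.81],[0,0,0]],[255,[-2.07,0,1.12],[0,0,0]],[255,[-2.4,0,1.47],[0,0,0]],[255,[-2.69,0,1.84],[0,0,0]],[255,[-2.94,0,2.25],[0,0,0]],[255,[-3.15,0,2.67],[0,0,0]],[255,[-3.31,0,3.15],[0,0,0]],[255,[-3.31,0,3.25],[0,0,0]],[255,[-3.31,0,3.25],[0,0,0]]])

```text
clock: 14.23
eef_pos: [497.6, -101.7, 166.7]
tcp_rot: [3.142, 0.0, 0.024]
contact_force: [-3.6, 3.1, 15.7]
opening: 0.148
```

```bash
python3 snap.py side s13 190 150 370 290 4.4
```

```text
14.2333 [ 497.6 -101.7  166.7] [3.1416e+00 3.0000e-04 2.3800e-02] [-3.6  3.1 15.7] 0.14789583396865597 [-0.2   0.25  1.94 -0.    0.95  1.34]
```

View pics/s13.png

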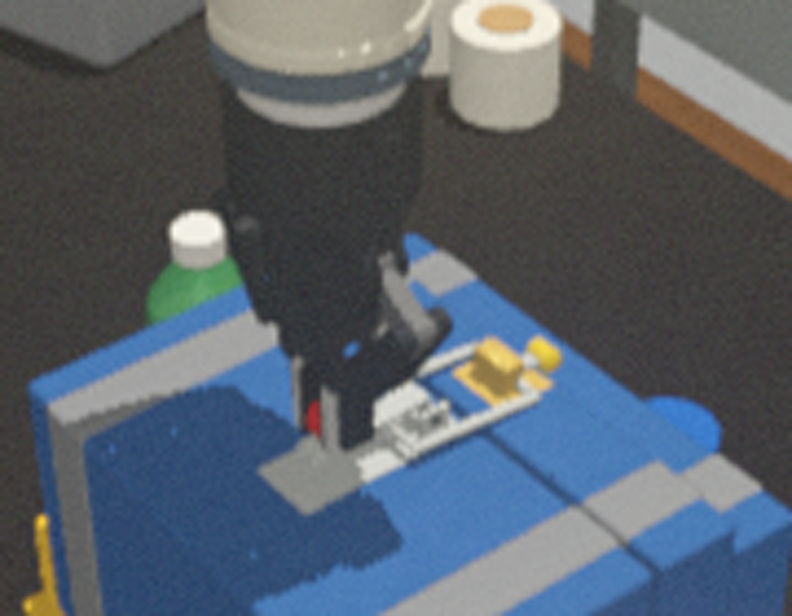

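The lever is down and 16 N is pushing back, so it is on its stop. I'll release and withdraw.

>>> play_rows(rows=[[130,[0,0,0],[0,0,0]],[130,[0,0,0],[0,0,0]],[130,[0,0,0],[0,0,0]],[130,[0,0,0],[0,0,0]],[130,[0,0,-1.5],[0,0,0]],[130,[0,0,-4],[0,0,0]],[130,[-1,0,-7],[0,0,0]],[130,[-3,0,-9],[0,0,0]],[130,[-3,0,-9],[0,0,0]],[130,[-3,0,-9],[0,0,0]]])

```text
clock: 15.12
eef_pos: [467.9, -102.6, 256.6]
tcp_rot: [3.141, -0.002, 0.023]
contact_force: [-0.2, 0.4, 0.1]
opening: 0.491
```

```bash
python3 snap.py wrist w4;python3 snap.py side s14 190 150 370 290 4.4; python3 - <<'E'
from h import *
z=np.load('pics/w4.npz'); im=z['im'];D=z['D'];c=z['c'];c=(c[0],c[1],c[2],c[3:].reshape(4,4))
P=cloud('wrist',D,c); h=cv2.cvtColor(im,cv2.COLOR_RGB2HSV).astype(int); H,S,V=h[...,0],h[...,1],h[...,2]
ok=(D>0)&(P[...,2]>120)&(P[...,2]<230); ok[280:]=0
for nm,m in dict(red=((H<6)|(H>174))&(S>170)&(V>60),yel=(H>18)&(H<32)&(S>120)&(V>50)).items():
    m=m&ok; k,l,st,ce=cv2.connectedComponentsWithStats(m.astype(np.uint8))
    for i in range(1,k):
        if st[i,4]>15: p=P[l==i]; print(nm,ce[i].round(1),st[i],np.median(p,0).round(1),np.percentile(p,3,axis=0).round(1),np.percentile(p,97,axis=0).round(1))
save('w4c.png',cv2.resize(im[0:240,180:380],None,fx=2.5,fy=2.5,interpolation=2))
E
```

```text
15.1167 [ 467.9 -102.6  256.6] [ 3.141e+00 -2.000e-03  2.340e-02] [-0.2  0.4  0.1] 0.49077810617879414 [-0.22  0.1   1.91 -0.    1.14  1.33]
15.1667 [ 467.9 -102.5  255.6] [ 3.1414e+00 -5.0000e-04  2.3500e-02] [-0.1 -0.  -0.6] 0.4916453106316075 [-0.22  0.1   1.91 -0.    1.14  1.33]
red [279.4 177.6] [271 168  18  20 332] [ 499.1 -101.5  183.4] [ 491.7 -107.4  178.3] [505.4 -95.5 185.3]
yel [278.9  16.9] [270   9  19  19 300] [613.3 -98.7 156.3] [ 609.  -105.3  153.6] [619.1 -92.1 158.1]
yel [276.6  65.2] [258  55  39  19 414] [582.1 -97.2 151.4] [ 576.5 -110.2  149.7] [587.2 -85.4 164.6]
```

View pics/w4c.png

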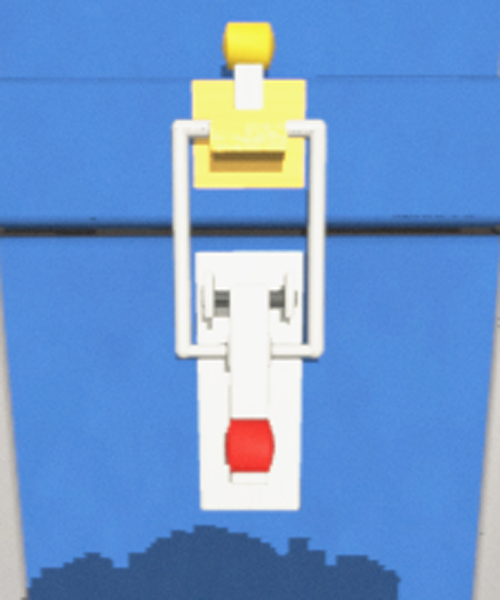

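View pics/s14.png

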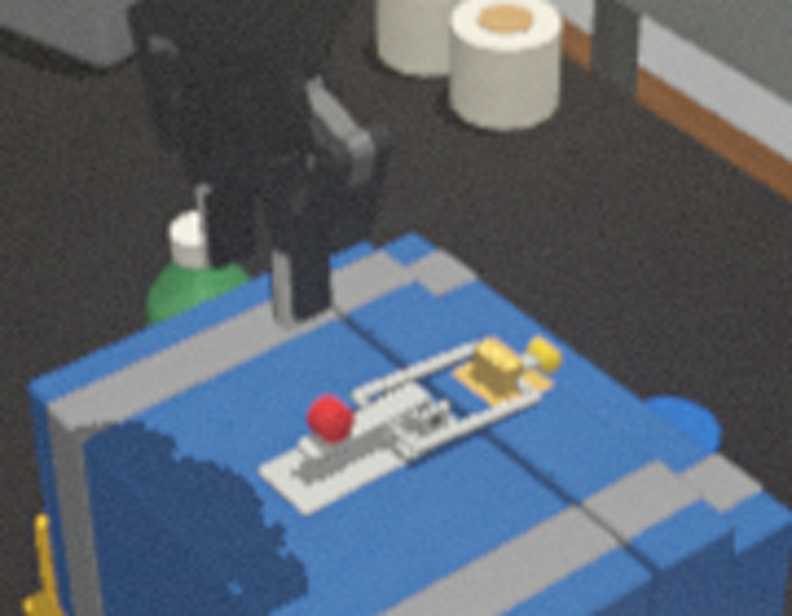

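```bash
python3 - <<'E'
from h import *
im,D=grab_frame('scene'); save('end.png',im); r.sign_off(); print(readout.sense()['clock'])
E
```

```text
the job is handed in; nothing more can be done
the job is handed in; nothing more can be done
```

View pics/end.png

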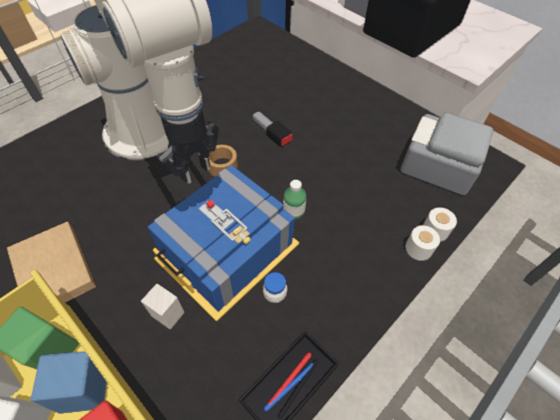

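The case is latched, and I handed the job in at about 15 s. I stood the lever over to its stop and let go. I then swung the loop over by its yellow grip, laid its bar behind the hook and let go with the lever still leaning. Last, I threw the lever back down flat, where it stayed after I released it.

- **Lever:** the red grip's centre is at a height of about 176.5 mm against 175.5 mm for fully flat, so the lever is roughly 0.02 rad from flat.
- **Loop:** the yellow grip is at x of about 613 mm and 150 mm high, which matches the bar sitting on its seat under the hook's lip.
- **Lid:** the seam looks closed in the picture, but I had no direct reading of the lid angle.
- **Robot:** the gripper is clear of the case, and the contact force reads about zero.
- **Bystanders:** the bottle, carton and jar look unmoved in the final picture. I did not measure them.

The wrist and fixed cameras disagreed by 3–5 mm on the latch's sideways (y) position. I went by the wrist camera, and both grips held. While I pinched the tab, the robot read about 5 N of upward force, probably a fingertip brushing the top of the case. None of the checks failed.

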